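Take the worn drum off the twin-spindle foot grinder

ROBOT

A 6-joint arm with a two-finger parallel gripper is mounted at the origin on the work surface. World frame = base frame: x ahead of the robot, y to its left, z up, the work surface at z = 0. Lengths are in m, angles in rad, forces in N, time in s.
With the tool pointing down it reaches from about 0.4 to 0.825 m from the base axis. Payload 7 kg.
Tool frame: the origin (TCP) lies midway between the tips of the shut fingers; the grasp point (between the pads) lies arm.hold_point_z behind it (arm.hold_point_z is the distance from the TCP to the grasp point, in m); z points along the fingers, y is the line along which they close (so a half turn about z gives the same grasp; the last joint's range is limited). The gripper opens to 88 mm and grips with 3 to 60 N. Pads are 19 mm wide; open, the fingers measure 130 mm over their backs; the gripper's body (78 mm by 193 mm) begins 47 mm behind the grasp point.
Start: joints at [-0.901, 0.359, 0.012, 0, -1.224, -0.288], TCP at [0.251, -0.626, 0.227] pointing down, gripper open.
Joint ranges: [-3.07, 3.07], [-1.43, 2.12], [-1.02, 1.25], [-3.03, 1.67], [-3.05, -0], [-3.03, 3.03]. Speed limits (rad/s): [2.39, 2.39, 3.01, 3.14, 3.14, 3.14].

INTERFACE

Orientations are given as [roll, pitch, yaw] about the fixed x, y, z axes, in that order (R = Rz(yaw) Ry(pitch) Rx(roll)).
In Python, from station import arm gives the robot as it stands.
- The arm moves only by the shell command python3 -m crank 'ROWS' [OPENING] [FORCE]. ROWS is JSON, a list that holds one entry, the list of rows, each a list of 4 numbers: the shift along the tool's x, y, z in units of 25 mm (1.0 is 25 mm), then the turn about the tool's z in units of 5 degrees (1.0 is 5 degrees). A call has 1 to 12 rows; each row is the pose to reach, as a shift and turn from the pose commanded when the call began, along the tool's axes at that moment; what a row does not reach only later rows make up. A row lasts 1/8 s, in which the tool goes at most 62.5 mm and 10.7 degrees, less where a joint would pass 70% of its speed; a pose out of reach is approached as far as the arm can. A call with a gripper value outside its range is refused whole. OPENING is the closure, from 0 (fully open) to 1 (shut), set as the call begins (- or left out, the last holds). The fingers move at their own pace and stop on an object; FORCE is the grip in N (left out, the last holds). Time passes only in rows, so rows that repeat a pose let the fingers close. It gives the time, the measured TCP pose, the force, the opening and the grip force at its end, in the units of the state.
- arm.get_state(): the state, without advancing time (a new reading comes with each control period).
- arm.grab_frame(name): name is "side" or "top" or "wrist"; returns (picture, depth): 400x640x3 uint8, red, green, blue; 400x640 float32, m along the optical axis (not along the pixel's ray), 0 where there is no reading.
- arm.get_calibration(name): a dict with "mtx" (3x3 intrinsics, pixels), "k1" (the pictures are not rectified: a ray, as slopes to the right and down, at radius r is drawn at 1 + k1 r^2 times it, then the intrinsics apply), "R" (3x3) and "t" (3): a world point X has camera coordinates R X + t; the wrist camera has in their place "mount" (4x4, takes a point from camera to tool coordinates, whose origin is the TCP and whose axes are the flange's). Camera axes: x right, y down, z forward; pixel columns grow to the right and rows downward; lengths in m; the calibration is good to about 2 mm. A picture is of the moment at which its call begins: read the wrist's pose just before it. get_calibration takes no time and is no camera call.
- arm.job_done(): hands the job in; it is judged then, once.
Trained networks look in the newest picture that a camera, given by its name, has taken for a name from the list of things; names that differ only in an ending like _2 or _b are one class to them, and where a whole thing is asked for, a point or a joint stands for the part that bears it (a point fixed in the world has none). Each returns a list of dicts, best first, with "score" (0 to 1); they miss things now and then, are a little off and sometimes report something else, mostly with a low value. They report only what shows in the picture. A call takes as long as a camera call.
- arm.recognise(thing, camera): "extent" ([left, top, width, height] in pixels, round what is visible of it).
- arm.trace(thing, camera): "mask" (400x640 bool, what is visible of it) and "extent" ([left, top, width, height] in pixels, round what is visible of it).
The state is a dict: "t": time; "q": joint angles; "qd": joint speeds; "joint_efforts": joint torques, N m; "eef_pos": TCP position; "ee_rot": TCP orientation; "force": force on the tool from outside, world axes, zero at the start; "moment": the same for the moment, N m; "width": finger opening in m; "gripper_force": force on a finger pad.
Only numpy, scipy, OpenCV 4.12 (cv2) and the standard library are available. Lean on these libraries where they do the work, as an engineer would, in place of code of your own. Each camera call takes 0.05 s, during which the arm holds its last target. There are 200 camera calls.

TASK

The bigger of the two abrasive drums on the foot grinder is worn out: swing the clear hood fully up and back so that it stays open, slacken the square nut over that drum (the two spindles turn opposite ways, so one nut has a left-hand thread, and nothing shows which: feel which way it gives), and draw the horseshoe washer out from under the nut by its tab. Then lift the drum off over the nut and, without dropping it, stand it upright in the wooden tray with the washer lying flat, tab up, beside it. Leave the smaller drum, its washer and its nut as they are, and do not disturb the mug, the brush or the vase.

Things in the scene. Friction and masses are not known exactly. Their poses are not given: they have to be found in the camera images.
- machine: Bench foot grinder: grey cast housing 210 x 300 mm with a bare steel deck 230 x 306 mm whose top is 90 mm above the bench. Origin: under its centre on the bench; own x points to its rear (hinge side), y to its left, z up. It does not move.
- hood (a joint): Angle of the clear box-shaped hood about its hinge, rad: 0 shut, 1.83 fully open (at the stop, leaning back). A pull spring at its right side and its weight press it shut until a bit past the middle (about 0.95), beyond which they carry it open and hold it there. Lifting it at the handle takes about 4 N.
- hood_grip (a point): Middle of the hood's handle: a straight round steel bar 12 mm thick, 130 mm long, along the machine's y, carried by a bar at each end, 42 mm in front of the hood's front panel and 17 mm below its top. The hood is 192 mm deep, 290 mm wide and 112 mm high. While the hood is shut the bar is 189 mm above the bench.
- hood_hinge (a point): Middle of the hood's hinge line, along the machine's y at the rear edge of the deck, 94 mm above the bench. The handle bar is 234 mm in front of it and 95 mm above it while shut, and swings up and to the rear about it, 253 mm away.
- spindle_a: One of the two upright spindles (12 mm rod on a 56 mm flange), 140 mm apart on the deck; spindle_a and spindle_b change places from start to start. Origin: on its axis at deck height, z up. The big drum stands on one of them and the small drum on the other.
- spindle_b: One of the two upright spindles (12 mm rod on a 56 mm flange), 140 mm apart on the deck; spindle_a and spindle_b change places from start to start. Origin: on its axis at deck height, z up. The big drum stands on one of them and the small drum on the other.
- nut_a (a joint): Turn of the square nut on spindle_a in its loosening direction, rad: 0 tight (stops dead the other way), 3.3 fully slack (stops; it stays captive on the spindle). It rises 1.6 mm per rad and takes about 0.15 N m to turn. One of the two nuts loosens clockwise from above, the other anticlockwise; neither is marked.
- nut_b (a joint): Turn of the square nut on spindle_b in its loosening direction, rad: 0 tight (stops dead the other way), 3.3 fully slack (stops; it stays captive on the spindle). It rises 1.6 mm per rad and takes about 0.15 N m to turn. One of the two nuts loosens clockwise from above, the other anticlockwise; neither is marked.
- nut_a_grip (a point): Middle of the square head of the nut on spindle_a: steel, 20 x 20 mm across its flats (own x and y) and 22.5 mm tall (10 mm above and 12.5 mm below this point), on a round foot 28 mm in diameter and 3 mm thick; the washer's top lies 17 mm below this point while tight. The point is on the spindle axis, 167 mm above the bench while tight.
- nut_b_grip (a point): Middle of the square head of the nut on spindle_b: steel, 20 x 20 mm across its flats (own x and y) and 22.5 mm tall (10 mm above and 12.5 mm below this point), on a round foot 28 mm in diameter and 3 mm thick; the washer's top lies 17 mm below this point while tight. The point is on the spindle axis, 167 mm above the bench while tight.
- washer_big: Dark steel horseshoe washer, 7 mm thick, 48 mm wide, on the big drum under the nut. Origin: underside, on the spindle axis while fitted. Slot 16 mm wide, open to own +x; tail 16 mm wide along own -x, with an upright tab. A seat 26 mm wide, 2.5 mm deep in its top holds the nut's 24 mm collar: it slides out (along own -x, 60 mm) only once the nut is up over 3 mm. 0.11 kg.
- washer_big_tab (a point): Point inside the upright tab of the big drum's washer, 48 mm from the washer's origin along its -x and 22 mm above its underside. The tab is 16 mm wide (own y), 12 mm thick (own x), and its top is 32 mm above the washer's underside; it stands outside the big drum, towards the machine's front.
- washer_small: Dark steel horseshoe washer, 7 mm thick, 48 mm wide, on the small drum under the nut. Origin: underside, on the spindle axis while fitted. Slot 16 mm wide, open to own +x; tail 16 mm wide along own -x, with an upright tab. A seat 26 mm wide, 2.5 mm deep in its top holds the nut's 24 mm collar: it slides out (along own -x, 60 mm) only once the nut is up over 3 mm. 0.11 kg. Not to be touched.
- drum_big: The worn drum. Hollow cylindrical abrasive drum, dark grey-brown with thin steel end rings, 66 mm outside diameter, 45 mm tall, bore 34 mm (wider than the nut, so it lifts straight up over it). Origin: centre of its underside, which rests on the spindle's flange at height 98 mm; own z is up. Weight about 0.26 kg.
- drum_small: The other drum, to be left alone. Hollow cylindrical abrasive drum, dark grey-brown with thin steel end rings, 48 mm outside diameter, 45 mm tall, bore 34 mm (wider than the nut, so it lifts straight up over it). Origin: centre of its underside, which rests on the spindle's flange at height 98 mm; own z is up. Weight about 0.12 kg.
- tray: Shallow open wooden tray, 220 (own x) x 170 (own y) mm outside, 22 mm high, walls and floor 5 mm thick, fixed on the bench to the left of the grinder. Origin: centre of its underside.
- mug: White mug, 80 mm wide and 85 mm tall, standing on the bench; bystander. Origin: centre of its underside.
- brush: Brush about 200 mm long lying on the bench; bystander.
- vase: Closed terracotta vase, 96 mm wide and 135 mm tall, standing on the bench; bystander. Origin: centre of its underside.

How it is judged:
On the way, in this order (a step that is already met when the one before it is completed fails the run):
1. the hood is swung fully open (value of joint hood above 1.6 rad), for 0.2 s.
2. the nut over the big drum is slackened until it has risen clear of the washer (((horizontal distance between spindle_a and drum_big below 0.03 m and value of joint nut_a above 2 rad) or (horizontal distance between spindle_b and drum_big below 0.03 m and value of joint nut_b above 2 rad))), for 0.1 s.
3. the horseshoe washer is drawn out and away from the drum (horizontal distance between washer_big and drum_big above 0.07 m), for 0.1 s.
4. the big drum is lifted off its spindle (horizontal distance between drum_big and spindle_a above 0.06 m and horizontal distance between drum_big and spindle_b above 0.06 m), for 0.1 s.
At the end, for the whole second after the job is handed in: Hood open (over 1.6 rad); big drum upright (0.1 rad) on the tray floor, centre within 85 mm along and 60 mm across of the tray centre; washer flat (0.15 rad) on the tray floor, round end and tab inside the walls; both at rest; small drum and its washer within 15 mm of their start (value of joint hood above 1.6 rad and x of washer_big in the frame of tray between -0.105 and 0.105 m and y of washer_big in the frame of tray between -0.08 and 0.08 m and x of washer_big_tab in the frame of tray between -0.105 and 0.105 m and y of washer_big_tab in the frame of tray between -0.08 and 0.08 m and z of washer_big in the frame of tray below 0.012 m and angle between washer_big's own z axis and vertical below 0.15 rad and x of drum_big in the frame of tray between -0.085 and 0.085 m and y of drum_big in the frame of tray between -0.06 and 0.06 m and z of drum_big in the frame of tray below 0.01 m and angle between drum_big's own z axis and vertical below 0.1 rad and linear speed of each of drum_big, washer_big below 0.01 m/s and distance of each of drum_small, washer_small from where it was at the start of the episode below 0.015 m); the robot touches nothing.
It fails at once if the nut over the small drum is loosened (turned over 0.3 rad) ((horizontal distance between spindle_a and drum_small below 0.03 m and value of joint nut_a above 0.3 rad) or (horizontal distance between spindle_b and drum_small below 0.03 m and value of joint nut_b above 0.3 rad)).
It fails at once if the small drum or its washer is moved over 15 mm (distance of any of drum_small, washer_small from where it was at the start of the episode above 0.015 m).
It fails at once if the big drum is dropped or thrown (faster than 1.2 m/s) (linear speed of drum_big above 1.2 m/s).
It fails at once if the mug, the brush or the vase is moved over 30 mm (distance of any of mug, brush, vase from where it was at the start of the episode above 0.03 m).
It also fails if it takes over 72 s, if anything falls off the work surface, if the arm or the gripper's body presses on something with over 40 N, if the wrist force passes 120 N, or if a joint passes its speed limit or range.

## Working session

There is one attempt and no reset: what is moved stays moved. The work goes in short steps, Python scripts to look and compute and a shell command to move; the robot and the scene stay as the last step left them, time stands still between calls to the robot, and variables do not carry over. Pictures are saved under pics/ and viewed, at most 10 in all, crops included, and the job is handed in when it is done.

```bash
ls; mkdir -p pics; cat > h.py <<'E'
import numpy as np,cv2
from station import arm
from scipy.spatial.transform import Rotation as Ro
def cam(n):
    c=arm.get_calibration(n)
    if 'R' in c: R,t=np.array(c['R']),np.array(c['t']); return c,R.T,-R.T@t
    s=arm.get_state(); M=np.array(c['mount']); RT=Ro.from_euler('xyz',s['ee_rot']).as_matrix()
    return c,RT@M[:3,:3],RT@M[:3,3]+np.array(s['eef_pos'])
def cloud(n,save=None):
    c,R,o=cam(n); im,d=arm.grab_frame(n)
    if save: cv2.imwrite(save,im[:,:,::-1])
    K=np.array(c['mtx']); v,u=np.mgrid[0:400,0:640].astype(float)
    p=cv2.undistortPoints(np.stack([u.ravel(),v.ravel()],1)[:,None],K,np.array([c['k1'],0,0,0.]))[:,0]
    r=np.c_[p,np.ones(len(p))]
    W=(r*d.reshape(-1,1))@R.T+o
    W[d.ravel()==0]=np.nan
    return im,d,W.reshape(400,640,3),(r@R.T).reshape(400,640,3),o
def rows(target,yaw=None):
    "shift in tool units from the measured pose to target TCP"
    s=arm.get_state(); R=Ro.from_euler('xyz',s['ee_rot']).as_matrix()
    return (R.T@(np.array(target)-s['eef_pos'])/0.025).round(2)
E
python3 - <<'E'
from h import *
s=arm.get_state(); print(s, arm.hold_point_z)
for n in('side','top'):
    im,d,W,r,o=cloud(n,f'pics/{n}0.png'); print(n,o.round(3))
    for th in('machine','hood','hood_grip','drum_big','drum_small','washer_big','nut_a','tray','mug','brush','vase','washer_big_tab'):
        for k in arm.trace(th,n)[:2]:
            P=W[k['mask']]; print(th,round(k['score'],2),[int(x) for x in k['extent']],np.nanmedian(P,0).round(3),np.nanpercentile(P,2,axis=0).round(3),np.nanpercentile(P,98,axis=0).round(3))
E
```

```text
pics
{'t': 0.0, 'q': array([-9.00909003e-01,  3.59381459e-01,  1.10668282e-02, -3.57241804e-04,
       -1.22407266e+00, -2.88090659e-01]), 'qd': array([-0.00045714,  0.00226082, -0.00185298,  0.00089518,  0.00148664,
        0.00091575]), 'joint_efforts': array([ 1.01296533e-03, -5.82719600e+01,  2.93048805e+01,  6.99729055e+00,
        6.71991846e-03, -1.97855657e-04]), 'eef_pos': array([ 0.25129333, -0.6259642 ,  0.22562837]), 'ee_rot': array([ 3.13997183e+00, -1.30082813e-04, -2.75991755e+00]), 'force': array([ 0.09126502, -0.11240706, -0.29420093]), 'moment': array([-0.02398969, -0.00945685,  0.00105771]), 'gripper_force': 0.0, 'width': 0.08761959600329268} 0.0188
side [ 0.941 -0.51   0.893]
machine 0.63 [262, 135, 148, 165] [ 0.599 -0.107  0.207] [ 0.442 -0.223  0.026] [0.677 0.076 0.212]
machine 0.22 [214, 289, 44, 50] [ 0.595 -0.416  0.096] [ 0.549 -0.453  0.044] [ 0.624 -0.372  0.136]
hood 0.82 [263, 137, 147, 136] [ 0.586 -0.1    0.208] [ 0.449 -0.216  0.1  ] [0.676 0.076 0.212]
hood 0.43 [183, 241, 41, 44] [ 0.404 -0.379  0.049] [ 0.364 -0.419 -0.   ] [ 0.472 -0.345  0.085]
[... 572 characters left out ...]
11  0.085] [0.67  0.078 0.213]
hood 0.95 [270, 130, 115, 97] [ 0.564 -0.066  0.207] [ 0.438 -0.209  0.127] [0.669 0.076 0.213]
hood_grip 0.65 [273, 130, 115, 99] [ 0.564 -0.067  0.207] [ 0.438 -0.209  0.121] [0.669 0.076 0.213]
tray 0.74 [170, 185, 70, 85] [0.428 0.302 0.005] [ 0.321  0.209 -0.002] [0.536 0.393 0.024]
tray 0.71 [266, 130, 123, 99] [ 0.553 -0.066  0.207] [ 0.438 -0.21   0.086] [0.669 0.077 0.213]
mug 0.85 [420, 214, 32, 36] [ 0.405 -0.389  0.021] [ 0.367 -0.421 -0.002] [ 0.461 -0.346  0.087]
brush 0.82 [218, 124, 11, 64] [0.631 0.252 0.017] [0.562 0.234 0.003] [0.75  0.273 0.025]
vase 0.75 [430, 161, 35, 31] [ 0.571 -0.399  0.097] [ 0.536 -0.439  0.043] [ 0.616 -0.37   0.138]
```

```bash
python3 - <<'E'
from h import *
a=cv2.imread('pics/top0.png')[90:290,150:480];b=cv2.imread('pics/side0.png')[90:350,170:460]
a=cv2.resize(a,None,fx=1.2,fy=1.2*1,interpolation=3)
a=cv2.resize(cv2.imread('pics/top0.png')[110:290,150:470],(800,450),interpolation=3)
cv2.imwrite('pics/topc.png',a)
cv2.imwrite('pics/sidec.png',cv2.resize(b,(660,592),interpolation=3))
for n in('top','side'):
    im,d,W,r,o=cloud(n)
    k=arm.trace('hood',n)[0]['mask']; P=W[k]; P=P[(P[:,2]>.2)&(P[:,2]<.22)]
    rc=cv2.minAreaRect(P[:,:2].astype('f4')*1000); print(n,rc)
    k=arm.trace('tray',n)[0]['mask']; P=W[k]; P=P[(P[:,2]<.03)&(P[:,1]>.18)]
    print('tray',cv2.minAreaRect(P[:,:2].astype('f4')*1000))
    # handle: points around z .189 in front
    Z=W.reshape(-1,3); q=Z[(Z[:,2]>.175)&(Z[:,2]<.2)&(Z[:,0]>.35)&(Z[:,0]<.5)&(abs(Z[:,1])<.25)]; print(len(q), q.mean(0) if len(q) else '', cv2.minAreaRect(q[:,:2].astype('f4')*1000) if len(q)>5 else '')
E
```

```text
top ((559.2828979492188, -66.11677551269531), (299.6725769042969, 233.35107421875), 87.61463928222656)
tray ((427.86553955078125, 300.6927490234375), (171.798095703125, 222.40696716308594), 75.9317855834961)
363 [ 0.44282029 -0.0612471   0.19262909] ((461.55615234375, -62.85829162597656), (295.33502197265625, 66.40801239013672), 86.23220825195312)
side ((573.500244140625, -64.60111999511719), (303.048828125, 204.75247192382812), 87.47594451904297)
tray ((423.2779541015625, 316.3031311035156), (199.33181762695312, 244.99615478515625), 76.14733123779297)
324 [ 0.44601567 -0.08442508  0.192022  ] ((452.5654602050781, -103.10319519042969), (56.48392868041992, 225.04364013671875), 9.571881294250488)
```

View pics/topc.png

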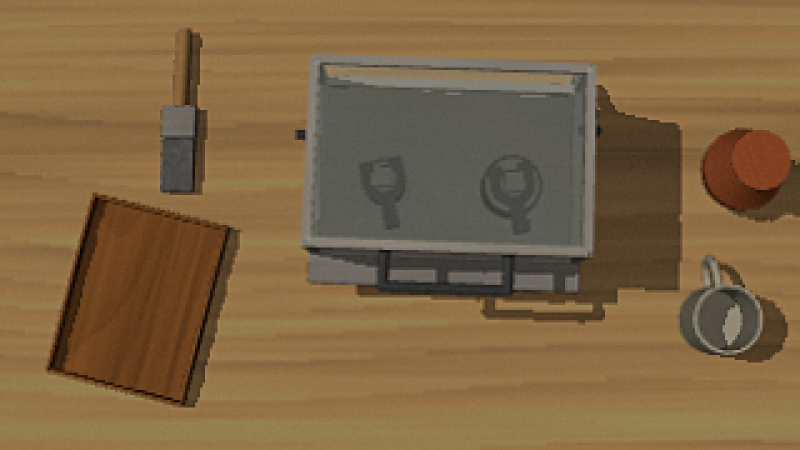

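View pics/sidec.png

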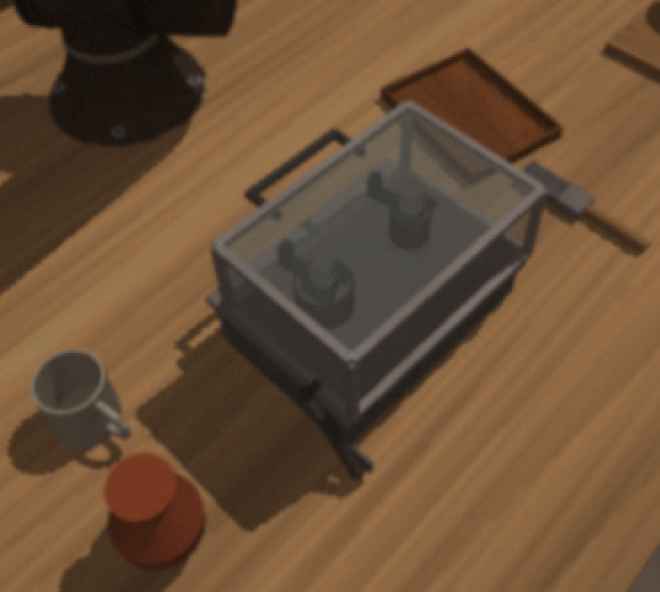

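The top view shows the big drum under the right-hand nut (~(515,182) in the crop), the small one left, and the handle bar from (380,287) to (512,293). The side view shows the same bar from (250,195) to (340,133).

```bash
python3 - <<'E'
from h import *
def ray(n,u,v,z):
    c,R,o=cam(n); p=cv2.undistortPoints(np.array([[[u,v]]],float),np.array(c['mtx']),np.array([c['k1'],0,0,0.]))[0,0]
    r=R@np.r_[p,1]; return (o+r*(z-o[2])/r[2]).round(4)
t=lambda x,y:(150+x*.4,110+y*.4)
s=lambda x,y:(170+x/2.277,90+y/2.277)
for x,y in((380,287),(512,293)): print('bar top',ray('top',*t(x,y),.193))
for x,y in((250,195),(340,133)): print('bar side',ray('side',*s(x,y),.193))
print('nut big',ray('top',*t(515,182),.177),'small',ray('top',*t(384,178),.177))
E
```

```text
bar top [0.436  0.0049 0.193 ]
bar top [ 0.4294 -0.1317  0.193 ]
bar side [ 0.4387 -0.1277  0.193 ]
bar side [0.4473 0.0073 0.193 ]
nut big [ 0.5472 -0.1373  0.177 ] small [0.5518 0.0012 0.177 ]
```

```bash
python3 - <<'E'
from h import *
print(rows([.41,-.062,.30]),np.degrees(arm.get_state()['ee_rot']))
E
```

```text
[-14.3   18.59  -2.94] [ 1.79996219e+02 -1.82044224e-03 -1.58123763e+02]
```

```bash
python3 -m crank '[[[-1.4,1.9,-1,-1],[-2.8,3.7,-2,-3],[-4.3,5.6,-3,-5],[-5.7,7.4,-3,-7],[-7.1,9.3,-3,-9],[-8.6,11.2,-3,-11],[-10,13,-3,-13],[-11.4,14.9,-3,-13.1],[-12.9,16.7,-3,-13.1],[-14.3,18.6,-3,-13.1],[-14.3,18.6,-3,-13.1],[-14.3,18.6,-3,-13.1]]]' 0.65 20
python3 - <<'E'
from h import *
s=arm.get_state(); print(s['eef_pos'],np.degrees(s['ee_rot']),s['q'])
im,d,W,r,o=cloud('wrist','pics/w1.png')
np.save('w1.npy',W)
E
```

```text
t: 3.1
eef_pos: [0.4099, -0.0614, 0.3016]
ee_rot: [-3.142, -0.0, -1.615]
force: [0.3, -0.8, -0.2]
width: 0.0309
gripper_force: 0.0
[ 0.40989769 -0.06142502  0.30163912] [-1.79996086e+02 -1.12185435e-03 -9.25386658e+01] [ 3.32396932e-01 -1.36184512e-01 -3.87212344e-01  4.47411595e-05
 -1.31971217e+00 -3.76716123e-01]
```

View pics/w1.png

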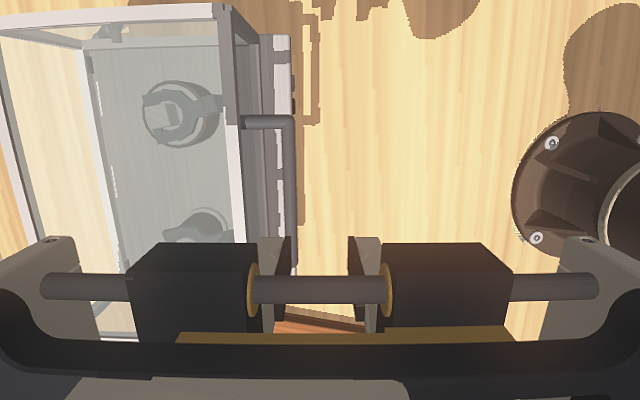

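The wrist view shows the hood at left, the handle bar running vertically at u≈290 (v 125–275), and the big drum's nut at (175,112).

```bash
python3 - <<'E'
from h import *
W=np.load('w1.npy')
for v in(140,160,180,200,220): 
    P=W[v,255:310]; P=P[(P[:,2]>.18)&(P[:,2]<.2)]; print(v,len(P),P.mean(0).round(4) if len(P) else '',P[:,2].max() if len(P) else '', P[:,0].min() if len(P) else '',P[:,0].max() if len(P) else '')
P=W[30:230,225:245].reshape(-1,3);P=P[(P[:,2]>.195)&(P[:,2]<.215)];print('front edge',np.nanmin(P[:,0]),np.percentile(P[:,0],5))
print(rows([.437,-.062,.171]))
E
```

```text
140 14 [ 0.4331 -0.1111  0.1938] 0.19567577637785727 0.42785910196645394 0.4386856418523824
160 13 [ 0.4338 -0.0942  0.1938] 0.1952072940700002 0.42901306937639727 0.4391616698256007
180 14 [ 0.4347 -0.0767  0.1935] 0.19535479004705958 0.4292171889669415 0.44052788111800434
200 13 [ 0.4355 -0.0587  0.1938] 0.19530149304491523 0.4304438356511488 0.4411679976420759
220 13 [ 0.4359 -0.0398  0.1937] 0.19493751292721095 0.4308697757425579 0.4413539548886938
front edge 0.4674541983280983 0.46842967026410987
[-0.05 -1.09  5.22]
```

```bash
python3 -m crank '[[[0,-0.8,1],[0,-0.8,2.5],[0,-0.8,4],[0,-0.8,5.1],[0,-0.8,5.2],[0,-0.8,5.2]]]' 2>&1 | tail -3; python3 -m crank '[[[0,-0.8,1,0],[0,-0.8,2.5,0],[0,-0.8,4,0],[0,-0.8,5.1,0],[0,-0.8,5.2,0],[0,-0.8,5.2,0]]]'
```

```text
invalid input
t: 3.9
eef_pos: [0.4304, -0.0634, 0.1725]
ee_rot: [-3.141, -0.0, -1.618]
force: [1.0, 0.7, 1.1]
width: 0.0306
gripper_force: 0.0
```

```bash
python3 -m crank '[[[0,-0.1,0.05,0],[0,-0.2,0.05,0],[0,-0.2,0.05,0],[0,-0.2,0.05,0],[0,-0.2,0.05,0]]]' 1 25
python3 -m crank '[[[0,-0.1,-0.5,0],[0,-0.2,-1,0],[0,-0.2,-1,0]]]'
```

```text
t: 4.53
eef_pos: [0.4362, -0.0627, 0.171]
ee_rot: [-3.139, 0.0, -1.616]
force: [4.5, -1.5, 1.0]
width: 0.0108
gripper_force: 25.0
t: 4.9
eef_pos: [0.4489, -0.0627, 0.1976]
ee_rot: [-3.125, 0.001, -1.615]
force: [36.5, -13.5, -27.2]
width: 0.0109
gripper_force: 25.0
```

```bash
python3 -m crank '[[[0,-0.44,-0.28,0],[0,-0.8,-0.9,0],[0,-1.22,-1.45,0],[0,-1.65,-2,0],[0,-2.17,-2.5,0],[0,-2.7,-3,0],[0,-3.25,-3.41,0],[0,-3.25,-3.41,0]]]' 1 15
```

```text
t: 5.9
eef_pos: [0.5197, -0.066, 0.2808]
ee_rot: [3.138, 0.001, -1.616]
force: [-8.8, 5.0, 7.0]
width: 0.0113
gripper_force: 15.0
```

```bash
python3 -m crank '[[[0,-0.6,-0.4,0],[0,-1.2,-0.75,0],[0,-2.49,-1.32,0],[0,-3.85,-1.71,0],[0,-5.24,-1.91,0],[0,-6.66,-1.91,0],[0,-8.05,-1.71,0],[0,-9.41,-1.32,0],[0,-9.41,-1.32,0]]]' 1 15
```

```text
t: 7.02
eef_pos: [0.7583, -0.0772, 0.3109]
ee_rot: [3.14, -0.0, -1.616]
force: [1.7, -0.1, -0.9]
width: 0.0114
gripper_force: 15.0
```

```bash
python3 -m crank '[[[0,-0.65,0.27,0],[0,-1.3,0.57,0],[0,-1.3,0.57,0]]]' 1 15
python3 -m crank '[[[0,-1.3,0.57,0],[0,-1.3,0.57,0],[0,-1.3,-0.5,0],[0,-0.5,-2,0],[0,1,-3,0],[0,3,-3,0],[0,5,-3,0],[0,7,-3,0],[0,8,-3,0],[0,8,-3,0]]]' 0 15
python3 - <<'E'
from h import *
im,d,W,r,o=cloud('side','pics/s2.png')
im,d,W,r,o=cloud('wrist','pics/w2.png'); np.save('w2.npy',W)
s=arm.get_state(); print(s['eef_pos'],s['q'])
for th in('drum_big','drum_small','washer_big','washer_big_tab','nut_a','nut_a_grip'):
    for k in arm.trace(th,'wrist')[:2]:
        P=W[k['mask']]; print(th,round(k['score'],2),[int(x) for x in k['extent']],np.nanmedian(P,0).round(3),np.nanpercentile(P,2,axis=0).round(3),np.nanpercentile(P,98,axis=0).round(3))
a=cv2.imread('pics/s2.png')[60:360,160:480];b=cv2.imread('pics/w2.png')
cv2.imwrite('pics/c2.png',cv2.vconcat([cv2.resize(a,(400,200)) if 0 else cv2.resize(a[:, :],(320,300)).copy()]) if 0 else cv2.hconcat([cv2.resize(b,(480,300)),a]))
E
```

```text
t: 7.4
eef_pos: [0.7902, -0.0785, 0.2971]
ee_rot: [3.141, 0.0, -1.616]
force: [2.2, 1.0, -3.5]
width: 0.0113
gripper_force: 15.0
t: 8.65
eef_pos: [0.5871, -0.0702, 0.3771]
ee_rot: [-3.138, 0.0, -1.616]
force: [0.7, 0.2, -0.0]
width: 0.0871
gripper_force: 0.0
[ 0.58879067 -0.07005021  0.37549499] [ 2.11223212e-01  1.64244816e-01  8.03720202e-02  3.63513612e-04
 -1.48513467e+00 -2.56953430e-01]
drum_big 0.97 [318, 84, 54, 54] [ 0.555 -0.136  0.143] [ 0.522 -0.166  0.141] [ 0.582 -0.105  0.145]
drum_small 0.58 [331, 199, 29, 30] [ 0.561 -0.017  0.124] [ 0.538 -0.02   0.102] [0.578 0.014 0.144]
drum_small 0.39 [335, 102, 30, 22] [ 0.552 -0.137  0.177] [ 0.539 -0.149  0.15 ] [ 0.563 -0.125  0.178]
washer_big 0.64 [325, 91, 73, 46] [ 0.538 -0.142  0.15 ] [ 0.499 -0.158  0.145] [ 0.573 -0.112  0.176]
nut_a 0.93 [335, 210, 21, 26] [ 0.557 -0.     0.176] [ 0.544 -0.008  0.15 ] [0.569 0.015 0.178]
nut_a 0.75 [333, 100, 30, 25] [ 0.552 -0.137  0.177] [ 0.538 -0.149  0.15 ] [ 0.563 -0.124  0.178]
nut_a_grip 0.96 [336, 215, 18, 24] [ 0.558 -0.001  0.176] [ 0.544 -0.008  0.154] [0.569 0.012 0.179]
nut_a_grip 0.17 [328, 190, 33, 51] [ 0.558 -0.005  0.167] [ 0.534 -0.023  0.094] [0.579 0.012 0.178]
```

View pics/c2.png

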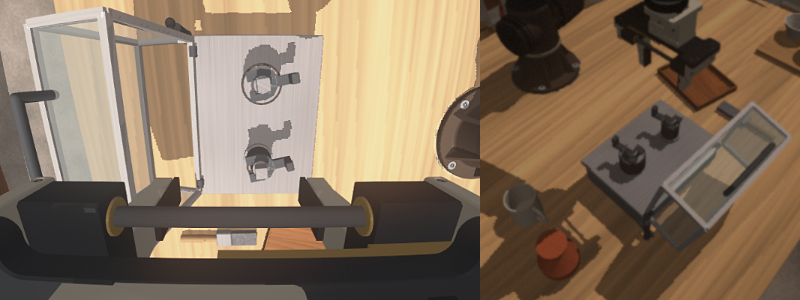

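The hood stands open, leaning back. The big drum is at (262,85) with its tab pointing to the front at (290,78); the small one is at (262,160).

```bash
python3 - <<'E'
from h import *
W=np.load('w2.npy').reshape(-1,3)
def box(n,x0,x1,y0,y1,z0,z1):
    P=W[(W[:,0]>x0)&(W[:,0]<x1)&(W[:,1]>y0)&(W[:,1]<y1)&(W[:,2]>z0)&(W[:,2]<z1)]
    r=cv2.minAreaRect(P[:,:2].astype('f4')*1000); print(n,len(P),P.mean(0).round(4),[np.round(q,1) for q in r])
box('nut big',.53,.58,-.165,-.11,.173,.182)
box('drum top',.5,.6,-.18,-.1,.139,.146)
box('tab',.48,.522,-.17,-.11,.167,.182)
E
```

```text
nut big 344 [ 0.5508 -0.1364  0.177 ] [array([ 550.6, -136.3]), array([20.1, 20. ]), np.float64(6.4)]
drum top 897 [ 0.5543 -0.1372  0.143 ] [array([ 550.4, -136. ]), array([64.9, 64.4]), np.float64(24.5)]
tab 172 [ 0.5035 -0.1436  0.1743] [array([ 502.8, -143.4]), array([12.5, 16.1]), np.float64(7.6)]
```

```bash
python3 - <<'E'
from h import *
print(rows([.5505,-.1362,.157]))
E
```

```text
[2.72 1.42 8.67]
```

```bash
python3 -m crank '[[[1.4,0.7,2,-1],[2.72,1.42,4,-1.8],[2.72,1.42,5.5,-1.8],[2.72,1.42,6,-1.8],[2.72,1.42,6,-1.8],[2.72,1.42,6,-1.8]]]' 0.68 15
python3 - <<'E'
from h import *
print(rows([.5505,-.1362,.157]),arm.get_state()['ee_rot'])
E
```

```text
t: 9.8
eef_pos: [0.5516, -0.1359, 0.2259]
ee_rot: [-3.139, -0.001, -1.459]
force: [-0.3, -0.2, 0.5]
width: 0.0329
gripper_force: 0.0
[0.01 0.05 2.76] [-3.13930226e+00 -5.78555024e-04 -1.45875487e+00]
```

```bash
python3 -m crank '[[[0,0,0.7,0],[0,0.02,1.4,0],[0,0.02,2.1,0],[0,0.02,2.72,0],[0,0.02,2.72,0],[0,0.02,2.72,0]]]' 0.68 15
python3 -m crank '[[[0,0,0,0],[0,0,0,0],[0,0,0,0]]]' 1 40
python3 -m crank '[[[0,0,0,0.5],[0,0,0,1],[0,0,0,1]]]' 1 40
python3 -c "
from h import *
print(arm.get_state()['moment'])"
```

```text
t: 10.55
eef_pos: [0.5503, -0.1362, 0.1572]
ee_rot: [-3.141, -0.0, -1.459]
force: [-0.1, 0.5, -0.1]
width: 0.0281
gripper_force: 0.0
t: 10.92
eef_pos: [0.5502, -0.1362, 0.157]
ee_rot: [-3.14, -0.0, -1.459]
force: [-0.5, 0.3, 4.1]
width: 0.0196
gripper_force: 40.0
t: 11.3
eef_pos: [0.5502, -0.1363, 0.1569]
ee_rot: [-3.141, -0.001, -1.545]
force: [-0.8, 0.2, 3.6]
width: 0.0195
gripper_force: 41.2
[0.00807168 0.14364806 1.15580893]
```

Moment 1.16 N·m against 0.15 expected: it stops dead clockwise, so it loosens the other way.

```bash
python3 -m crank '[[[0,0,0,-1],[0,0,0,-2],[0,0,-0.02,-3],[0,0,-0.02,-3]]]' 1 40
python3 -c "
from h import *
print(arm.get_state()['moment'],arm.get_state()['q'][5])"
```

```text
t: 11.8
eef_pos: [0.5502, -0.1363, 0.1572]
ee_rot: [-3.141, -0.0, -1.285]
force: [0.5, -0.3, 4.0]
width: 0.0201
gripper_force: 40.0
[-0.01045405 -0.09726256  0.1331582 ] 0.18305537685054335
```

```bash
python3 -m crank '[[[0,0,-0.02,-2],[0,0,-0.03,-4]]]' 1 40
python3 -c "
from h import *
print(arm.get_state()['moment'],arm.get_state()['q'][5])"
```

```text
t: 12.05
eef_pos: [0.5502, -0.1363, 0.1578]
ee_rot: [-3.141, -0.001, -0.933]
force: [1.0, 0.3, 3.5]
width: 0.0195
gripper_force: 40.0
[-0.15354595 -0.28793857 -0.10015872] 0.5357354367734842
```

```bash
python3 -m crank '[[[0,0,-0.01,-2],[0,0,-0.02,-4],[0,0,-0.03,-6],[0,0,-0.04,-8],[0,0,-0.05,-10],[0,0,-0.06,-12],[0,0,-0.07,-14],[0,0,-0.08,-16],[0,0,-0.1,-18],[0,0,-0.11,-20],[0,0,-0.12,-22],[0,0,-0.13,-24]]]' 1 40
python3 -c "
from h import *
print(arm.get_state()['moment'],arm.get_state()['q'][5])"
```

```text
t: 13.55
eef_pos: [0.5502, -0.1363, 0.1612]
ee_rot: [3.14, -0.0, 1.162]
force: [1.4, 0.2, 3.5]
width: 0.0201
gripper_force: 40.0
[-0.25386334 -0.3854931  -0.07606361] 2.630188880616271
```

```bash
python3 -m crank '[[[0,0,0,0],[0,0,0,0],[0,0,-1,0],[0,0,-2.5,2],[0,0,-2.5,4],[0,0,-2.5,6],[0,0,-2.5,8],[0,0,-2.5,10],[0,0,-2.5,11.7],[0,0,-2.5,11.7],[0,0,-2.5,11.7]]]' 0.66 40
python3 - <<'E'
from h import *
s=arm.get_state()
im,d,W,r,o=cloud('wrist','pics/w3.png')
W=W.reshape(-1,3)
def box(n,x0,x1,y0,y1,z0,z1):
    P=W[(W[:,0]>x0)&(W[:,0]<x1)&(W[:,1]>y0)&(W[:,1]<y1)&(W[:,2]>z0)&(W[:,2]<z1)]
    if len(P)>5: r=cv2.minAreaRect(P[:,:2].astype('f4')*1000); print(n,len(P),P.mean(0).round(4),[np.round(q,1) for q in r])
box('tab',.48,.522,-.17,-.11,.167,.19)
box('nut',.53,.57,-.155,-.115,.173,.19)
print(rows([.503,-.1432,.148]),np.degrees(s['ee_rot']))
E
```

```text
t: 14.92
eef_pos: [0.5495, -0.1362, 0.2231]
ee_rot: [-3.141, 0.001, 0.139]
force: [0.5, -0.4, -0.6]
width: 0.0299
gripper_force: 0.0
tab 149 [ 0.5079 -0.1431  0.1719] [array([ 507.5, -143. ]), array([ 3.1, 14.4]), np.float64(10.3)]
nut 881 [ 0.5515 -0.1359  0.1806] [array([ 550.5, -136.1]), array([19.7, 20.2]), np.float64(67.0)]
[-1.88  0.02  3.01] [-1.79992512e+02  2.95477342e-02  7.98230599e+00]
```

```bash
python3 -m crank '[[[-1,0,0,0],[-1.88,0.02,0,0],[-1.88,0.02,1,0],[-1.88,0.02,2,0],[-1.88,0.02,2.8,0],[-1.88,0.02,3,0],[-1.88,0.02,3,0]]]' 0.52 40
python3 -m crank '[[[0,0,0,0],[0,0,0,0],[0,0,0,0],[0,0,0,0]]]' 1 40
```

```text
t: 15.85
eef_pos: [0.5034, -0.1432, 0.1485]
ee_rot: [3.141, 0.0, 0.138]
force: [-0.3, 0.3, 0.5]
width: 0.0419
gripper_force: 0.0
t: 16.35
eef_pos: [0.5034, -0.1432, 0.1487]
ee_rot: [3.142, -0.0, 0.138]
force: [-0.6, 0.3, 2.0]
width: 0.0158
gripper_force: 40.0
```

Gripped (15.8 mm). Draw it out.

```bash
python3 -m crank '[[[-0.3,0,0,0],[-0.7,0,0,0],[-1.2,0,0,0],[-1.7,0,0,0],[-2.2,0,0,0],[-2.7,0,0,0],[-3.1,0,0,0],[-3.1,0,0,0]]]' 1 40
python3 - <<'E'
from h import *
T=np.array([.428,.3007]); a=np.radians(-14.1); ex=np.array([np.cos(a),np.sin(a)]); ey=np.array([-ex[1],ex[0]])
print('tab target',T-.078*ex,'drum target',T+.055*ex)
s=arm.get_state(); print(s['force'],s['moment'],np.degrees(s['ee_rot']))
im,d,W,r,o=cloud('side','pics/s3.png')
k=arm.trace('tray','top') if 0 else None
im,d,W,r,o=cloud('top')
W=W.reshape(-1,3); P=W[(W[:,0]>.25)&(W[:,0]<.6)&(W[:,1]>.17)&(W[:,1]<.45)&(W[:,2]>.016)&(W[:,2]<.03)]
# tray rim
k=P[(P[:,0]<.57)]; print(len(k),cv2.minAreaRect(k[:,:2].astype('f4')*1000))
print(rows([.41,-.10,.26]))
E
```

```text
t: 17.35
eef_pos: [0.4255, -0.1539, 0.1483]
ee_rot: [-3.141, 0.0, 0.137]
force: [0.7, 0.2, -0.9]
width: 0.0155
gripper_force: 40.0
tab target [0.35234998 0.31970197] drum target [0.48134296 0.28730117]
[ 0.65073221  0.24747192 -0.91709065] [-0.09449233  0.09604888 -0.03749886] [-1.79991884e+02  2.01007949e-02  7.86126695e+00]
475 ((448.62860107421875, 296.28643798828125), (172.37892150878906, 259.8822021484375), 75.56732940673828)
[-0.36 -2.22 -4.46]
```

```bash
python3 -m crank '[[[0,0,-1.5,0],[0.5,-1,-2.5,0],[1,-3.2,-2.5,0.5],[1.2,-5.6,-2.5,1],[1.4,-8,-2.5,2],[1.6,-10.4,-2.5,3],[1.6,-12.8,-2.5,4.4],[1.2,-15,-2.5,4.4],[0.5,-17.2,-1.5,4.4],[-0.24,-19.1,0,4.4],[-0.24,-19.1,1.5,4.4],[-0.24,-19.1,1.5,4.4]]]' 1 40
python3 - <<'E'
from h import *
print(rows([.354,.319,.0115]),arm.get_state()['q'])
im,d,W,r,o=cloud('wrist','pics/w4.png')
E
```

```text
t: 18.95
eef_pos: [0.3537, 0.3172, 0.1084]
ee_rot: [3.135, 0.002, -0.245]
force: [0.9, -0.6, 0.3]
width: 0.0158
gripper_force: 40.0
[-0.   -0.1   3.87] [ 1.14617717e+00  1.50221747e-01 -5.73939931e-01 -5.71936045e-04
 -8.53053803e-01  1.79534925e-01]
```

View pics/w4.png

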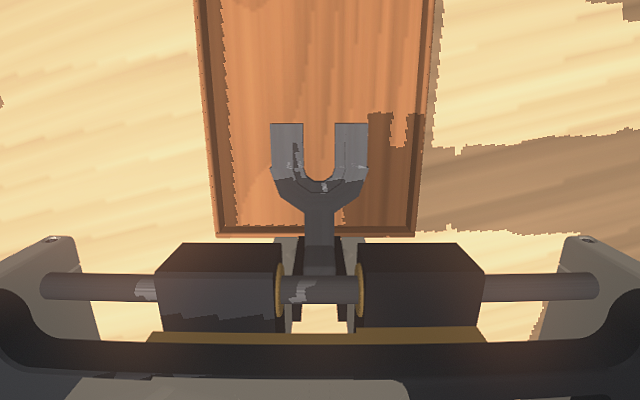

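Washer hangs level at (320,165), aligned with the tray; the tray's near wall shows at v≈232.

```bash
python3 - <<'E'
from h import *
im,d,W,r,o=cloud('wrist')
T=np.array([.428,.3007]); a=np.radians(-14.1); ex=np.array([np.cos(a),np.sin(a)]); ey=np.array([-ex[1],ex[0]])
def loc(P): return np.c_[(P[...,:2]-T)@ex,(P[...,:2]-T)@ey,P[...,2]].round(4)
print(loc(W[215:242:3,250])); print('left',loc(W[60,190:215:3])); print('right',loc(W[60,420:445:3]));print('tcp',loc(arm.get_state()['eef_pos'][None]))
E
```

```text
[[-0.0921  0.0603  0.0047]
 [-0.0949  0.0605  0.0048]
 [-0.0976  0.0605  0.0054]
 [    nan     nan     nan]
 [-0.1025  0.0604  0.0074]
 [-0.1021  0.0588  0.0152]
 [-0.1026  0.0577  0.0207]
 [-0.105   0.0577  0.0216]
 [-0.1172  0.0628  0.0006]]
left [[ 3.710e-02  1.015e-01  1.100e-03]
 [ 3.720e-02  9.950e-02 -0.000e+00]
 [ 3.710e-02  9.710e-02 -1.000e-04]
 [ 3.720e-02  9.490e-02 -8.000e-04]
 [ 3.420e-02  8.450e-02  2.250e-02]
 [ 3.420e-02  8.220e-02  2.250e-02]
 [ 3.460e-02  8.120e-02  1.910e-02]
 [ 3.570e-02  8.190e-02  9.700e-03]
 [ 3.640e-02  8.130e-02  4.200e-03]]
right [[ 3.590e-02 -7.860e-02  8.900e-03]
 [ 3.490e-02 -7.830e-02  1.720e-02]
 [ 3.450e-02 -7.940e-02  2.090e-02]
 [ 3.450e-02 -8.140e-02  2.160e-02]
 [ 3.730e-02 -9.120e-02 -7.000e-04]
 [ 3.720e-02 -9.330e-02  2.000e-04]
 [ 3.730e-02 -9.570e-02  1.000e-04]
 [ 3.730e-02 -9.820e-02  1.000e-04]
 [ 3.750e-02 -1.009e-01 -6.000e-04]]
tcp [[-0.0746 -0.0002  0.1115]]
```

```bash
python3 -m crank '[[[0.1,0,1.2,0],[0.1,0,2.4,0],[0.1,0,3.3,0],[0.1,0,3.7,0],[0.1,0,3.95,0],[0.1,0,3.95,0]]]' 1 40
```

```text
t: 19.8
eef_pos: [0.3579, 0.3181, 0.0127]
ee_rot: [-3.141, -0.0, -0.247]
force: [0.7, 0.1, -0.6]
width: 0.0156
gripper_force: 40.0
```

```bash
python3 -m crank '[[[0,0,0.04,0],[0,0,0.08,0],[0,0,0.08,0]]]' 1 40
```

```text
t: 20.18
eef_pos: [0.3577, 0.3182, 0.0107]
ee_rot: [-3.141, -0.0, -0.246]
force: [-1.3, -0.3, 4.6]
width: 0.0156
gripper_force: 40.0
```

```bash
python3 -m crank '[[[0,0,0,0],[0,0,0,0],[0,0,-0.6,0],[0,0,-2.4,0],[0,0,-4.8,0],[1,1.3,-6.6,0],[2.5,3.3,-8,0],[4,5.3,-8.8,0],[5.5,7.3,-8.8,0]]]' 0.6 40
python3 -m crank '[[[1.5,2,0,0],[3,4,0,0],[4.5,6,0,0],[6.4,8.4,0,0],[6.4,8.4,0,0],[6.4,8.4,0,0],[6.4,8.4,0,0]]]' 0 40
python3 - <<'E'
from h import *
s=arm.get_state(); print(s['eef_pos'],rows([.5505,-.1362,.1235]))
im,d,W,r,o=cloud('wrist')
W=W.reshape(-1,3)
def box(n,x0,x1,y0,y1,z0,z1):
    P=W[(W[:,0]>x0)&(W[:,0]<x1)&(W[:,1]>y0)&(W[:,1]<y1)&(W[:,2]>z0)&(W[:,2]<z1)]
    if len(P)>5: r=cv2.minAreaRect(P[:,:2].astype('f4')*1000); print(n,len(P),P.mean(0).round(4),[np.round(q,1) for q in r],P[:,2].max())
box('nut',.53,.57,-.155,-.115,.173,.19)
box('drum',.5,.6,-.18,-.1,.139,.146)
im,d,W,r,o=cloud('top')
k=arm.trace('washer_big','top')
for q in k[:2]: print(q['score'],q['extent'],np.nanmedian(W[q['mask']],0),np.nanmax(W[q['mask']],0))
E
```

```text
t: 21.3
eef_pos: [0.4429, 0.1168, 0.2314]
ee_rot: [-3.139, -0.003, -0.245]
force: [1.9, 1.0, -0.2]
width: 0.0348
gripper_force: 0.0
t: 22.18
eef_pos: [0.5454, -0.124, 0.2294]
ee_rot: [-3.141, 0.0, -0.246]
force: [0.1, 0.3, 0.2]
width: 0.0872
gripper_force: 0.0
[ 0.5453957  -0.12396127  0.22939205] [0.32 0.43 4.24]
nut 840 [ 0.5513 -0.1363  0.1808] [array([ 550.1, -136.1]), array([19.5, 20.3]), np.float64(66.6)] 0.18313541822118592
drum 3282 [ 0.5539 -0.1366  0.143 ] [array([ 550.2, -136.1]), array([64.7, 64.4]), np.float64(32.3)] 0.14586249946927748
0.52 [194.7, 228.1, 17.8, 29.8] [0.39501432 0.31251498 0.01115409] [0.42772576 0.3309202  0.04075512]
```

```bash
python3 -m crank '[[[0.32,0.44,0.3,0],[0.32,0.44,1.3,0],[0.32,0.44,2.4,0],[0.32,0.44,3.4,0],[0.32,0.44,4.16,0],[0.32,0.44,4.16,0],[0.32,0.44,4.16,0]]]' 0 30
python3 -m crank '[[[0,0,0,0],[0,0,0,0],[0,0,0,0],[0,0,0,0]]]' 1 30
```

```text
t: 23.2
eef_pos: [0.5514, -0.1375, 0.1261]
ee_rot: [3.142, -0.001, -0.246]
force: [-0.4, 0.1, 0.2]
width: 0.0877
gripper_force: 0.0
t: 23.7
eef_pos: [0.5511, -0.1374, 0.1259]
ee_rot: [-3.141, -0.001, -0.246]
force: [-1.5, 0.5, 3.3]
width: 0.0647
gripper_force: 29.9
```

```bash
python3 -m crank '[[[0,0,-0.3,0],[0,0,-1,0],[0,0,-2.2,0],[0,0,-3.4,0],[0,0,-4.5,0],[0,0,-4.7,0]]]' 1 30
python3 -m crank '[[[-0.4,-1,0,0],[-1.1,-2.6,0,0],[-1.9,-4.6,0,0],[-2.8,-6.7,0,0],[-3.7,-8.8,0,0],[-4.6,-10.9,0,0],[-5.4,-13,0,0],[-6.1,-14.6,0.7,0],[-6.5,-15.5,2,0],[-6.64,-15.84,3.5,0],[-6.64,-15.84,5,0],[-6.64,-15.84,5,0]]]' 1 30
python3 - <<'E'
from h import *
s=arm.get_state(); print(s['eef_pos'],rows([.486,.288,.034]))
im,d,W,r,o=cloud('wrist','pics/w5.png')
im,d,W,r,o=cloud('side','pics/s5.png')
a=cv2.imread('pics/s5.png')[60:360,160:480];b=cv2.imread('pics/w5.png')
cv2.imwrite('pics/c5.png',cv2.hconcat([cv2.resize(b,(480,300)),a]))
E
```

```text
t: 24.45
eef_pos: [0.5516, -0.1375, 0.2447]
ee_rot: [-3.141, -0.003, -0.247]
force: [0.3, 0.6, -3.0]
width: 0.0642
gripper_force: 29.9
t: 25.95
eef_pos: [0.4842, 0.285, 0.1141]
ee_rot: [3.135, 0.004, -0.247]
force: [0.5, -0.3, -2.7]
width: 0.0644
gripper_force: 29.9
[0.48415602 0.2849964  0.11412477] [ 0.06 -0.16  3.2 ]
```

View pics/c5.png

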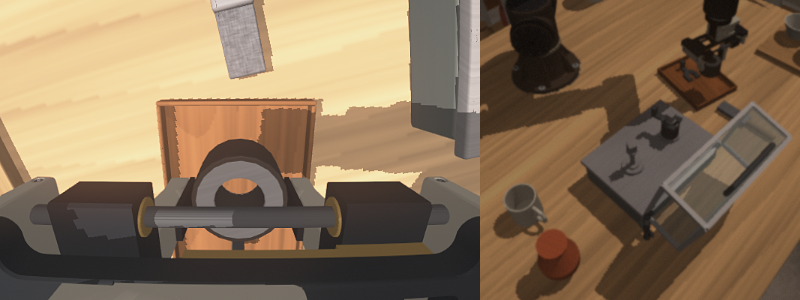

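Held upright over the tray at (240,190), washer tail below it at (240,245); lower it.

```bash
python3 -m crank '[[[0.06,-0.05,1,0],[0.06,-0.05,2,0],[0.06,-0.05,2.8,0],[0.06,-0.05,3.15,0],[0.06,-0.05,3.25,0],[0.06,-0.05,3.25,0]]]' 1 30
python3 -m crank '[[[0,0,0.04,0],[0,0,0.08,0],[0,0,0.08,0]]]' 1 30
```

```text
t: 26.8
eef_pos: [0.4888, 0.2884, 0.0377]
ee_rot: [-3.14, -0.001, -0.246]
force: [0.0, 0.2, -2.8]
width: 0.0642
gripper_force: 29.9
t: 27.18
eef_pos: [0.4883, 0.288, 0.0348]
ee_rot: [-3.141, -0.0, -0.246]
force: [-0.3, -0.1, -2.6]
width: 0.0643
gripper_force: 29.9
```

```bash
python3 -m crank '[[[0,0,0.03,0],[0,0,0.06,0],[0,0,0.06,0]]]' 1 30
python3 -m crank '[[[0,0,0.03,0],[0,0,0.03,0]]]' 1 30
```

```text
t: 27.55
eef_pos: [0.4882, 0.2879, 0.0331]
ee_rot: [3.141, 0.0, -0.247]
force: [-0.9, -0.2, -2.0]
width: 0.064
gripper_force: 29.9
t: 27.8
eef_pos: [0.4883, 0.2879, 0.0329]
ee_rot: [-3.141, -0.0, -0.246]
force: [-2.8, -1.3, 3.9]
width: 0.0643
gripper_force: 29.8
```

Contact (force swung from −2.8 to +3.9 N). Release, rise and check.

```bash
python3 -m crank '[[[0,0,0,0],[0,0,0,0],[0,0,0,0],[0,0,0,0],[0,0,-0.5,0],[0,0,-2,0],[0,0,-4,0],[0,0,-6,0],[-1,2,-8,0],[-1,4,-8,0],[-1,4,-8,0]]]' 0 30
python3 - <<'E'
from h import *
im,d,W,r,o=cloud('wrist','pics/w6.png')
im,d,W,r,o=cloud('top','pics/t6.png')
T=np.array([.429,.302]); a=np.radians(-14.1); ex=np.array([np.cos(a),np.sin(a)]); ey=np.array([-ex[1],ex[0]])
P=W.reshape(-1,3); P=P[(P[:,2]>.044)&(P[:,2]<.056)&(abs((P[:,:2]-T)@ex)<.1)&(abs((P[:,:2]-T)@ey)<.08)]
m=np.array(cv2.minAreaRect(P[:,:2].astype('f4'))[0]); print('drum',P.shape,m,(m-T)@ex,(m-T)@ey,P[:,2].min(),P[:,2].max())
cv2.imwrite('pics/c6.png',cv2.hconcat([cv2.resize(cv2.imread('pics/w6.png'),(480,300)),cv2.resize(cv2.imread('pics/t6.png')[100:300,150:363],(320,300))]))
E
```

```text
t: 29.18
eef_pos: [0.4386, 0.1948, 0.2351]
ee_rot: [-3.138, -0.002, -0.248]
force: [0.7, 0.4, 0.3]
width: 0.0876
gripper_force: 0.0Traceback (most recent call last):
  File "<stdin>", line 6, in <module>
    return umr_minimum(a, axis, None, out, keepdims, initial, where)
ValueError: zero-size array to reduction operation minimum which has no identity
```

```bash
python3 -m crank '[[[0,2,0,0],[0,4,0,0],[0,6,0,0],[0,6,0,0],[0,6,0,0]]]'
python3 - <<'E'
from h import *
T=np.array([.429,.302]); a=np.radians(-14.1); ex=np.array([np.cos(a),np.sin(a)]); ey=np.array([-ex[1],ex[0]])
for n in('wrist','side','top'):
    im,d,W,r,o=cloud(n,f'pics/{n}7.png')
    P=W.reshape(-1,3); L=np.c_[(P[:,:2]-T)@ex,(P[:,:2]-T)@ey,P[:,2]]; L=L[(abs(L[:,0])<.1)&(abs(L[:,1])<.076)]
    for nm,z0,z1 in(('drum top',.044,.058),('tab top',.033,.041),('washer top',.0095,.015)):
        q=L[(L[:,2]>z0)&(L[:,2]<z1)]
        if nm!='drum top': q=q[q[:,0]<.012]
        if len(q)>5: print(n,nm,len(q),np.round(cv2.minAreaRect(q[:,:2].astype('f4')*1000)[0],1),q.min(0).round(3),q.max(0).round(3))
A=cv2.imread('pics/top7.png')[100:300,150:363];B=cv2.imread('pics/side7.png')[60:360,160:480]
cv2.imwrite('pics/c7.png',cv2.hconcat([cv2.resize(A,(320,300)),B]))
E
```

```text
t: 29.9
eef_pos: [0.4036, 0.0521, 0.2326]
ee_rot: [-3.142, -0.0, -0.247]
force: [0.2, 0.3, 0.2]
width: 0.0875
gripper_force: 0.0
wrist drum top 2081 [60.2  0.3] [ 0.028 -0.032  0.044] [0.093 0.034 0.053]
wrist washer top 891 [-32.2  -1.7] [-0.06  -0.026  0.01 ] [-0.004  0.023  0.015]
side drum top 206 [58.2  3.2] [ 0.027 -0.032  0.044] [0.094 0.037 0.056]
side tab top 15 [-74.8   1.3] [-0.082 -0.009  0.034] [-0.067  0.009  0.04 ]
side washer top 127 [-44.8   6.2] [-0.1   -0.064  0.01 ] [0.009 0.076 0.015]
top drum top 280 [57.4  0.5] [ 0.025 -0.032  0.044] [0.091 0.033 0.058]
top washer top 164 [-49.1  19.7] [-0.099 -0.047  0.01 ] [0.012 0.075 0.015]
```

View pics/c7.png

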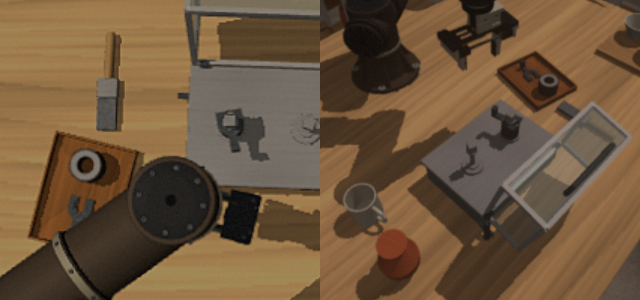

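The drum stands upright in the tray at (88,165), with the washer flat beside it at (80,207). The hood is open and the bystanders and small drum are in place, so I'm handing in.

```bash
python3 -c "
from station import arm
print(arm.job_done())"
```

```text
the job is handed in; nothing more can be done
None
```

I handed the job in at about 30 s of the 72 s allowed; no verdict was returned. My last camera check showed the hood open, the worn drum upright in the tray, the washer lying flat beside it with its tab up, and the small drum, mug, brush and vase in place.

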